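# Release and clear the comparator's cell carrier

### The arm

A 7-joint arm with a two-finger parallel gripper is mounted at the origin on the work surface. World frame = base frame: x ahead of the robot, y to its left, z up, the work surface at z = 0. Lengths are in mm, angles in rad, forces in N, time in s.
With the tool pointing down it reaches from about 425 to 925 mm from the base axis. Payload 6.8 kg.
Tool frame: the origin (TCP) lies midway between the tips of the shut fingers; the grasp point (between the pads) lies 19 mm behind it (ctrl.grip_depth is the distance from the TCP to the grasp point, in mm); z points along the fingers, y is the direction in which the jaws open and shut (so a half turn about z gives the same grasp; the last joint's range is limited). The gripper opens to 85 mm and grips with 20 to 120 N. Pads are 22 mm wide; open, the fingers measure 114 mm over their backs; the gripper's body (76 mm by 85 mm) begins 54 mm behind the grasp point. The pads swing forward as they close: fully open they stand 13 mm farther back than shut.
Start: joints at [1.148, 0.477, 0.022, 1.555, -0.011, 1.109, -0.083], TCP at [209.007, -641.844, 231.308] pointing down, gripper open.
Joint ranges: [-2.96, 2.96], [-0.34, 2.1], [-1.41, 1.46], [0.24, 2.44], [-1.37, 4.51], [0.17, 1.92], [-2.96, 2.96]. Speed limits (rad/s): [2.39, 2.39, 3.14, 3.14, 3.14, 3.14, 3.14].

### API

Orientations are given as [roll, pitch, yaw] about the fixed x, y, z axes, in that order (R = Rz(yaw) Ry(pitch) Rx(roll)).
In Python, from plant import ctrl gives the robot as it stands. The module is installed in compiled form; this text tells all that it offers.
- The arm moves only by the tool jog_arm, never from a script. Its argument "targets" is text: rows parted by semicolons, each of 7 numbers parted by spaces: the shift along the world's x, y, z in cm, then the turn, a rotation vector about the world's x, y, z in degrees, then the closure, from -1 (fully open) to 1 (shut), so that 0 is half open. In form: x y z rx ry rz claw; .... A call has exactly 10 rows; each row is the pose to reach, as a shift and turn from the pose measured when the call began; what a row does not reach only later rows make up. A row lasts 1/8 s, in which the tool goes at most 62.5 mm and 10.7 degrees, less where a joint would pass 70% of its speed; a pose out of reach is approached as far as the arm can. A call with a gripper value outside its range is refused whole. The fingers move at their own pace and stop on an object; the grip force is fixed at half the most. Time passes only in rows, so rows that repeat a pose let the fingers close, or fill a call up. It gives the time, the measured TCP pose, the force and the opening at its end, in the units of the state.
- ctrl.get_obs(): the state, without advancing time (a new reading comes with each control period).
- ctrl.read_camera(name): name is "scene" or "top"; returns (picture, depth): 480x640x3 uint8, blue, green, red; 480x640 float32, mm along the optical axis (not along the pixel's ray), 0 where there is no reading.
- ctrl.calibration(name): a dict with "intrinsics" (3x3 intrinsics, pixels), "rvec" (rotation vector, rad) and "tvec" (3), from world to camera coordinates, as OpenCV has them. Camera axes: x right, y down, z forward; pixel columns grow to the right and rows downward; lengths in mm; the calibration is good to about 2 mm. A picture is of the moment at which its call begins. calibration takes no time and is no camera call.
- ctrl.sign_off(): hands the job in, once; it reports no verdict.
The state is a dict: "clock": time; "joints": joint angles; "joint_vel": joint speeds; "effort": joint torques, N m; "eef_pos": TCP position; "tool_rot": TCP orientation; "force": force on the tool from outside, world axes, zero at the start; "torque": the same for the moment, N m; "opening": finger opening in mm.
Only numpy, scipy, OpenCV 4.12 (cv2) and the standard library are available. Lean on these libraries where they do the work, as an engineer would, in place of code of your own. Each camera call takes 0.05 s, during which the arm holds its last target. There are 200 camera calls.

### The job

The sample on the colour comparator is done: slide the forked keeper by its black grip to its open end stop, pull the cell carrier up out of its sprung rollers and stand it upright in the empty bay of the rinse tray. Then slide the keeper back fully home over the empty dock. Leave the jars, bottles, beaker and measuring cylinder standing where they are.

Things in the scene. Friction and masses are not known exactly. Their poses are not given: they have to be found in the camera images.
- stage: fixed cell stage of the comparator: olive-grey block 130 (x) x 240 (y) x 60 mm high, origin under its centre. Lamp house (120 x 35 mm, 45 mm above the deck) at its +y end. On the deck: two aluminium roller housings beside the dock (x 25.5 to 59.5 mm on either side, 60 mm long, 26 mm high) and two rails towards -y on which the keeper slides.
- dock (a point): centre of the dock's floor on the deck (60 mm above the bench), where the carrier's underside stands at the start; axes as the stage's
- keeper (a joint): travel of the forked steel keeper in m: 0 = home (end stop; prongs over the carrier's shoulders, nothing can be lifted out), 0.065 = open end stop (prongs clear of the carrier, which needs at least 0.055). It grows as the keeper slides towards the stage's -y. Friction about 3 N, it stays where it is left.
- keeper_grip (a point): centre of the top of the keeper's black upright grip, 16 (stage x) x 22 (stage y) mm, 34 mm tall above the 5 mm thick keeper plate; 126 mm above the bench; it moves with the keeper, 56 mm to the stage's -y of the dock's centre when home, 121 mm when open. Pinch it from above across stage x.
- carrier: loose cell carrier, about 0.18 kg, origin under its centre, axes along the stage's at the start: aluminium foot 33 (x) x 50 (y) x 8 mm, body 30 x 50 mm up to z 26, then an upright black grip plate with a glass window, 12 (x) x 36 (y) mm, z 26 to 68. Two spring rollers hold its foot; with the keeper open it comes out by a straight upward pull of about 8 to 20 N.
- tray: white rinse tray, fixed, 85 (x) x 240 (y) x 25 mm high, walls 5 mm, inner floor 5 mm above the bench; origin under its centre. Two low walls divide it into three bays of about 73 mm (y) x 75 mm (x), with centres at y = -77, 0 and +77 mm. Two bays hold a jar, one is empty but for the pad.
- pad: flat dark rubber disc, 52 mm across and 1 mm thick, seen only (nothing to bump on), in the middle of the tray's empty bay; origin at the bay's floor centre
- jar_a: bystander: amber jar with black lid, 42 mm diameter, 60 mm tall, standing in one of the tray's bays; origin under its centre
- jar_b: bystander: amber jar with black lid, 42 mm diameter, 60 mm tall, standing in one of the tray's bays; origin under its centre
- bottle_a: bystander: squat amber bottle with black cap, 72 mm diameter, 90 mm tall, close beyond the stage on its +x side; origin under its centre
- bottle_b: bystander: amber bottle with black cap, 72 mm diameter, 165 mm tall, origin under its centre; leave it standing where it is (past the lamp-house end of the stage)
- bottle_c: bystander: amber bottle with black cap, 72 mm diameter, 165 mm tall, origin under its centre; leave it standing where it is (close to the -y end of the tray)
- beaker: bystander: steel beaker, 62 mm across, 70 mm tall, on the stage's -x side; origin under its centre
- cylinder: bystander: slim glass measuring cylinder, 30 mm diameter on a 48 mm foot, 200 mm tall, standing in the gap between stage and tray, in the way of a low carry; origin under its centre

How it is judged:
By the outcome, as a careful person would: the job done as asked, in the order asked, and still so for the second after the job is handed in, with the robot touching nothing.
It also fails if it takes over 64 s, if anything falls off the work surface, if the arm or the gripper's body presses on something with over 40 N, if the wrist force passes 120 N, or if a joint passes its speed limit or range.

## Working session

There is one attempt and no reset: what is moved stays moved. The work goes in short steps, Python scripts to look and compute and a tool call to move; the robot and the scene stay as the last step left them, time stands still between calls to the robot, and variables do not carry over. Pictures are saved under pics/ and viewed, about 8 in all and at most 12, crops included, and the job is handed in when it is done.

Besides the shell and the picture viewer there is one more tool, called after ">>>" by a JSON object that holds its "op" and its "data". jog_arm: Moves the arm, as the interface text tells. Its arguments: {"type":"object","properties":{"targets":{"type":"string"}},"required":["targets"]}

```bash
mkdir -p pics; cat > h.py <<'E'
import numpy as np, cv2
from plant import ctrl
def cam(n):
    im,d=ctrl.read_camera(n); return im,d
def cal(n):
    c=ctrl.calibration(n); return np.array(c["intrinsics"]),cv2.Rodrigues(np.array(c["rvec"],float))[0],np.array(c["tvec"],float).ravel()
def ray(n,u,v,z):
    K,R,t=cal(n); d=R.T@np.linalg.solve(K,[u,v,1.]); o=-R.T@t
    return o+d*(z-o[2])/d[2]
def cloud(n,d):
    K,R,t=cal(n); v,u=np.mgrid[:480,:640]
    p=np.stack([(u-K[0,2])/K[0,0]*d,(v-K[1,2])/K[1,1]*d,d],-1)
    w=(p-t)@R; w[d==0]=np.nan; return w
def px(n,p):
    K,R,t=cal(n); q=K@(R@np.array(p,float)+t); return q[:2]/q[2]
E
python3 - <<'E'
from h import *
for n in("top","scene"):
    im,d=cam(n); cv2.imwrite(f"pics/{n}0.png",im); np.save(f"{n}0.npy",d)
    K,R,t=cal(n); print(n,K.tolist(),(-R.T@t).round(),R.round(2).tolist())
print(ctrl.get_obs())
E
```

```text
top [[469.8058425707046, 0.0, 324.68875748154676], [0.0, 469.8058425707046, 236.39295896020377], [0.0, 0.0, 1.0]] [ 426.  -16. 1012.] [[-0.02, -1.0, 0.0], [-0.98, 0.02, -0.18], [0.18, -0.01, -0.98]]
scene [[574.479673667401, 0.0, 319.92609917774564], [0.0, 574.479673667401, 241.509565510256], [0.0, 0.0, 1.0]] [1124. -747. 1206.] [[0.8, 0.6, 0.01], [0.47, -0.62, -0.63], [-0.37, 0.5, -0.78]]
{'clock': 0.1, 'joints': array([ 1.14789687,  0.47775298,  0.02236123,  1.55632642, -0.011517  ,
        1.10931109, -0.08306204]), 'joint_vel': array([-0.00105027, -0.00121024, -0.00089614, -0.00307413, -0.00128091,
        0.00085463,  0.00022029]), 'effort': array([ 4.78318630e-03, -5.97759247e+01,  1.61340762e+00, -2.81953490e+01,
        1.26993185e-02,  5.03743038e-03,  2.13372846e-05]), 'eef_pos': array([ 208.81819277, -641.33391297,  230.4105101 ]), 'tool_rot': array([-3.13992714e+00,  1.15653972e-04,  3.14833729e-01]), 'force': array([ 0.44540006, -0.08497084,  0.06624245]), 'torque': array([ 0.08451663, -0.00062825,  0.00885031]), 'opening': 85.62598283462167}
```

View pics/top0.png

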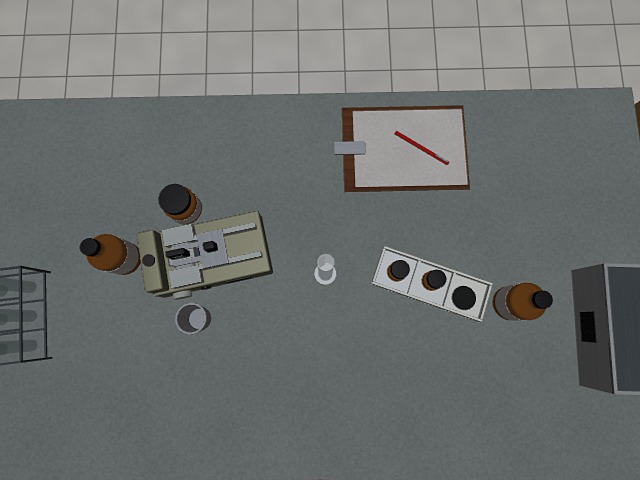

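View pics/scene0.png

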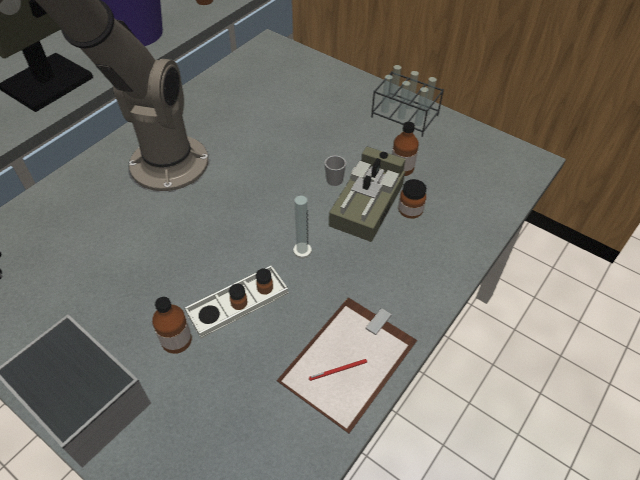

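The top view shows the stage around (205,250) with its lamp house to the left. The carrier grip is near (178,253), the keeper grip near (210,246), the cylinder at (325,270) and the pad at (464,298). Next I measure these.

```bash
python3 - <<'E'
from h import *
im=cv2.imread("pics/top0.png"); d=np.load("top0.npy"); W=cloud("top",d); g=im.max(-1); Z=W[...,2]
roi=np.zeros((480,640),bool); roi[205:300,130:280]=1
def rect(m,name):
    p=W[m][:,:2].astype(np.float32); r=cv2.minAreaRect(p); print(name,m.sum(),np.round(r[0],1),np.round(r[1],1),round(r[2],2),"z",np.nanpercentile(Z[m],[5,50,95]).round(1)); return r
deck=roi&(Z>55)&(Z<67); deck[205:225,130:205]=0
box=roi&(Z>52)&(Z<112)&(np.arange(640)[None]>135)&~((np.arange(480)[:,None]<222)&(np.arange(640)[None]<205))
n,l,s,c=cv2.connectedComponentsWithStats(box.astype(np.uint8)); box=l==1+s[1:,4].argmax()
rect(box,"stage")
for name,(a,b,e,f) in dict(carrier=(160,192,235,268),keeper=(200,222,235,258)).items():
    m=np.zeros_like(roi); m[e:f,a:b]=1; m&=(Z>112); 
    rect(m&(Z>122),name); rect(m,name+" any")
m=np.zeros_like(roi); m[280:315,448:480]=1; m&=(g<60)
v,u=np.nonzero(m); (uc,vc),rr,_=cv2.fitEllipse(max(cv2.findContours(m.astype(np.uint8),0,2)[0],key=len)); print("pad",uc,vc,rr,ray("top",uc,vc,6))
t=np.zeros_like(roi); t[240:325,365:495]=1; t&=(Z>15)&(Z<40)&(g>150)
rect(t,"tray")
for n,(u,v) in dict(cyl=(325,272)).items(): print(n,ray("top",u,v,5))
c=np.zeros_like(roi); c[250:290,310:340]=1; c&=Z>185; print("cyl top",W[c].mean(0),c.sum())
for nm,(a,b,e,f,h) in dict(bottle_b=(70,145,225,280,150),bottle_a=(150,205,180,225,80),bottle_c=(490,560,275,325,150),beaker=(170,215,298,335,60)).items():
    m=np.zeros_like(roi); m[e:f,a:b]=1; m&=Z>h; print(nm,np.median(W[m],0).round())
# rail edges/stage direction via scene cross-check of grips
S=cv2.imread("pics/scene0.png")
E
```

```text
stage 7637 [566.1 217.5] [140.3 240.8] 11.8 z [ 58.   83.9 106.3]
carrier 129 [562.6 263. ] [12.5 36.8] 10.82 z [124.  128.1 131. ]
carrier any 157 [562.  262.7] [13.  37.3] 8.3 z [114.3 127.5 130.8]
keeper 93 [575.3 199.6] [16.2 21.8] 11.43 z [123.4 126.3 128.4]
keeper any 115 [575.1 199.5] [16.8 21.7] 12.41 z [113.9 125.6 128.3]
pad 463.547119140625 297.4363098144531 (22.260498046875, 23.366365432739258) [ 469.99194324 -316.70920748    6.        ]
tray 712 [ 501.2 -247.2] [239.2  85. ] 69.17 z [20.9 24.6 27.7]
cyl [531.09121055 -23.24005987   5.        ]
cyl top [527.31495708 -22.66220719 200.06766441] 245
bottle_b [570. 405. 165.]
bottle_a [677. 279.  90.]
bottle_c [ 457. -408.  165.]
beaker [439. 253.  69.]
```

```bash
python3 - <<'E'
import cv2
a=cv2.imread("pics/top0.png")[200:310,125:285]; b=cv2.imread("pics/scene0.png")[140:245,320:430]
a=cv2.resize(a,None,fx=2.5,fy=2.5,interpolation=2); b=cv2.resize(b,(400,275),interpolation=2)
a=cv2.resize(a,(400,275)); cv2.imwrite("pics/crop1.png",cv2.hconcat([a,b]))
E
```

```text
(no output)
```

View pics/crop1.png

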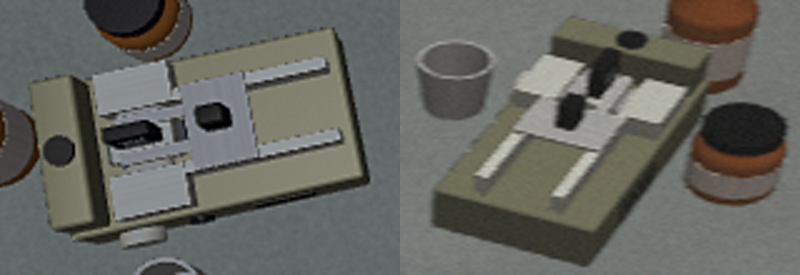

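The camera crop shows the keeper fork around the carrier, grips upright and nothing in the way from above. The stage's yaw is about 11.4°. The keeper grip is at (575,200,126) and the carrier grip at (562.5,263,128). They are about 65 mm apart against 56 mm expected, so the keeper may be slightly open already. Both heights match. I'm moving over the keeper grip high up, clear of the cylinder.

>>> {"op": "jog_arm", "data": {"targets": "2.4 5.5 1 0 0 8.3 -1; 4.8 11 2 0 0 16.6 -1; 7.2 16.5 3 0 0 25 -1; 9.6 22 4 0 0 33.3 -1; 12 27.5 5 0 0 41.6 -1; 14.4 33 6 0 0 50 -1; 16.8 38.5 6 0 0 58.3 -1; 19.2 44 6 0 0 66.6 -1; 21.6 49.5 6 0 0 75 0; 24 55 6 0 0 83.3 0"}}

```text
clock: 1.35
eef_pos: [449.0, -89.6, 290.4]
tool_rot: [-3.14, 0.001, 1.773]
force: [0.3, -0.5, 0.0]
opening: 51.6
```

>>> {"op": "jog_arm", "data": {"targets": "2.4 5.5 0 0 0 0 0; 4.8 11 0 0 0 0 0; 7.2 16.5 0 0 0 0 0; 9.6 22 0 0 0 0 0; 12 27.5 -1 0 0 0 0; 12.6 28.9 -5 0 0 0 0; 12.6 28.9 -10 0 0 0 0; 12.6 28.9 -14.5 0 0 0 0; 12.6 28.9 -14.5 0 0 0 0; 12.6 28.9 -14.5 0 0 0 0"}}

```text
clock: 2.6
eef_pos: [575.8, 199.9, 147.0]
tool_rot: [3.142, -0.0, 1.773]
force: [0.6, 0.7, 0.6]
opening: 42.7
```

```bash
python3 - <<'E'
from h import *
print(ctrl.get_obs()["eef_pos"])
a=cam("top")[0][190:320,120:290]; b=cam("scene")[0][110:240,310:440]
cv2.imwrite("pics/crop2.png",cv2.hconcat([cv2.resize(a,(420,320),interpolation=2),cv2.resize(b,(320,320),interpolation=2)]))
E
```

```text
[575.84411694 199.93328936 146.98638518]
```

View pics/crop2.png

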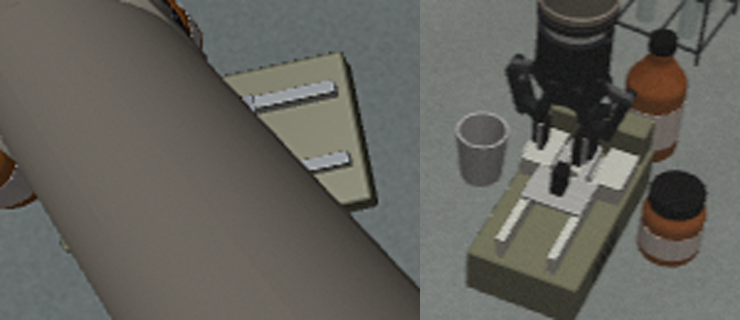

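The fingers straddle the keeper grip, with the scene crop showing it centred at about (562,180). I descend and close.

>>> {"op": "jog_arm", "data": {"targets": "0 0 -2.5 0 0 0 0; 0 0 -4.6 0 0 0 0; 0 0 -4.6 0 0 0 0; 0 0 -4.6 0 0 0 1; 0 0 -4.6 0 0 0 1; 0 0 -4.6 0 0 0 1; 0 0 -4.6 0 0 0 1; 0 0 -4.6 0 0 0 1; 0 0 -4.6 0 0 0 1; 0 0 -4.6 0 0 0 1"}}

```text
clock: 3.95
eef_pos: [575.4, 200.1, 102.9]
tool_rot: [3.141, 0.0, 1.772]
force: [-5.5, -1.7, 6.0]
opening: 15.0
```

>>> {"op": "jog_arm", "data": {"targets": "0.2 -1 0 0 0 0 1; 0.4 -2 0 0 0 0 1; 0.6 -3 0 0 0 0 1; 0.8 -4 0 0 0 0 1; 1 -4.9 0 0 0 0 1; 1.05 -5.2 0 0 0 0 1; 1.05 -5.2 0 0 0 0 1; 1.05 -5.2 0 0 0 0 1; 1.05 -5.2 0 0 0 0 1; 1.05 -5.2 0 0 0 0 1"}}

```text
clock: 5.2
eef_pos: [585.9, 147.0, 102.9]
tool_rot: [-3.141, 0.002, 1.772]
force: [-4.6, -2.8, 3.6]
opening: 14.7
```

>>> {"op": "jog_arm", "data": {"targets": "0.02 -0.1 0 0 0 0 1; 0.04 -0.2 0 0 0 0 1; 0.06 -0.3 0 0 0 0 1; 0.08 -0.4 0 0 0 0 1; 0.08 -0.4 0 0 0 0 1; 0.08 -0.4 0 0 0 0 1; 0.08 -0.4 0 0 0 0 1; 0.08 -0.4 0 0 0 0 1; 0.08 -0.4 0 0 0 0 1; 0.08 -0.4 0 0 0 0 1"}}

```text
clock: 6.45
eef_pos: [586.4, 144.1, 102.9]
tool_rot: [-3.142, 0.001, 1.773]
force: [-4.4, 4.6, -0.1]
opening: 14.8
```

>>> {"op": "jog_arm", "data": {"targets": "0.02 -0.1 0 0 0 0 1; 0.04 -0.2 0 0 0 0 1; 0.06 -0.3 0 0 0 0 1; 0.06 -0.3 0 0 0 0 1; 0.06 -0.3 0 0 0 0 1; 0.06 -0.3 0 0 0 0 1; 0.06 -0.3 0 0 0 0 1; 0.06 -0.3 0 0 0 0 1; 0.06 -0.3 0 0 0 0 1; 0.06 -0.3 0 0 0 0 1"}}

```text
clock: 7.7
eef_pos: [586.4, 144.1, 102.9]
tool_rot: [3.141, -0.003, 1.775]
force: [-4.3, 8.6, -2.8]
opening: 14.7
```

The keeper is at its open stop: no further motion, and the force is rising. The inferred dock at (562.4,262.7) agrees with the measured carrier. I release and go over to the carrier.

>>> {"op": "jog_arm", "data": {"targets": "0 0 0 0 0 0 0; 0 0 0 0 0 0 0; 0 0 0 0 0 0 0; 0 0 3 0 0 0 0; 0 0 6.5 0 0 0 0; -0.8 4 6.5 0 0 0 0; -1.6 8 6.5 0 0 0 0; -2.4 11.9 6.5 0 0 0 0; -2.4 11.9 6.5 0 0 0 0; -2.4 11.9 6.5 0 0 0 0"}}

```text
clock: 8.95
eef_pos: [562.9, 262.2, 167.8]
tool_rot: [3.141, -0.002, 1.774]
force: [-0.4, -0.3, -0.4]
opening: 42.8
```

```bash
python3 - <<'E'
from h import *
print(ctrl.get_obs()["eef_pos"])
b=cam("scene")[0][110:240,310:440]
cv2.imwrite("pics/crop3.png",cv2.resize(b,(500,500),interpolation=2))
E
```

```text
[562.87782409 262.24150833 167.7931753 ]
```

View pics/crop3.png

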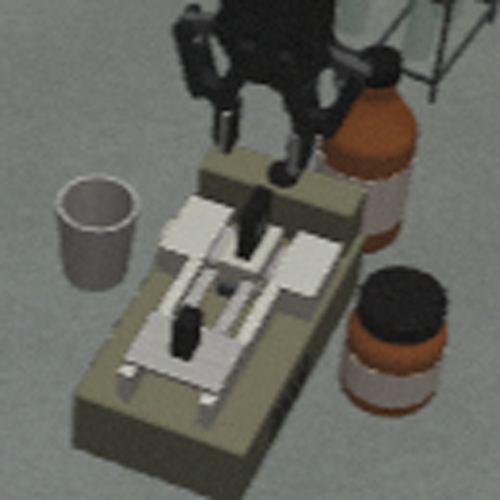

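The keeper is fully open (grip at (185,335) in the crop) with the prongs clear of the carrier at (252,220). I descend and grip.

>>> {"op": "jog_arm", "data": {"targets": "0 0 -3 0 0 0 0; 0 0.05 -6 0 0 0 0; 0 0.05 -7.5 0 0 0 0; 0 0.05 -7.5 0 0 0 0; 0 0.05 -7.5 0 0 0 1; 0 0.05 -7.5 0 0 0 1; 0 0.05 -7.5 0 0 0 1; 0 0.05 -7.5 0 0 0 1; 0 0.05 -7.5 0 0 0 1; 0 0.05 -7.5 0 0 0 1"}}

```text
clock: 10.25
eef_pos: [563.6, 262.4, 93.9]
tool_rot: [3.139, -0.002, 1.773]
force: [-1.1, -1.1, 5.4]
opening: 11.2
```

>>> {"op": "jog_arm", "data": {"targets": "0 0 0.4 0 0 0 1; 0 0 0.8 0 0 0 1; 0 0 1.2 0 0 0 1; 0 0 1.6 0 0 0 1; 0 0 2.4 0 0 0 1; 0 0 4 0 0 0 1; 0 0 7 0 0 0 1; 0 0 10 0 0 0 1; 0 0 10 0 0 0 1; 0 0 10 0 0 0 1"}}

```text
clock: 11.5
eef_pos: [563.4, 262.1, 193.8]
tool_rot: [3.14, -0.001, 1.773]
force: [-0.7, 0.1, -2.9]
opening: 11.1
```

The carrier is out. The force reading is consistent with its weight. Before carrying, I check the bay against the scene camera using the picture already taken.

```bash
python3 - <<'E'
from h import *
im=cv2.imread("pics/scene0.png"); d=np.load("scene0.npy"); W=cloud("scene",d); Z=W[...,2]
m=np.zeros((480,640),np.uint8); m[300:330,195:222]=im[300:330,195:222].max(-1)<60
c=max(cv2.findContours(m,0,2)[0],key=cv2.contourArea); (u,v),s,_=cv2.fitEllipse(c); print("pad",u,v,s,ray("scene",u,v,6))
t=np.zeros((480,640),bool); t[262:335,183:292]=1; t&=(Z>17)&(Z<33)&(im.min(-1)>120)
p=W[t][:,:2].astype(np.float32); print("tray",cv2.minAreaRect(p))
b=np.zeros((480,640),bool); b[295:355,145:195]=1; b&=(Z>30)&(Z<168); q=W[b]; print("bottle_c",q[q[:,2]>155].mean(0)[:2], "extent",np.nanpercentile(q[:,:2],[1,99],axis=0).round())
E
```

```text
pad 208.66012573242188 314.31500244140625 (16.39591407775879, 19.80426597595215) [ 472.30275249 -318.96617205    6.        ]
tray ((501.3828125, -249.2713623046875), (240.00828552246094, 91.0963134765625), 69.50970458984375)
bottle_c [ 458.97253856 -415.61209303] extent [[ 437. -451.]
 [ 494. -385.]]
```

>>> {"op": "jog_arm", "data": {"targets": "0 0 4 0 0 0 1; 0 0 9.5 0 0 0 1; -0.8 -5 9.5 0 0 -3.5 1; -1.6 -10 9.5 0 0 -7 1; -2.4 -15 9.5 0 0 -10.5 1; -3.2 -20 9.5 0 0 -14 1; -4 -25 9.5 0 0 -18 1; -4.8 -30 9.5 0 0 -22 1; -5.6 -35 9.5 0 0 -26 1; -6.4 -40 9.5 0 0 -30 1"}}

```text
clock: 12.75
eef_pos: [498.2, -139.5, 287.6]
tool_rot: [3.142, -0.001, 1.247]
force: [0.4, 0.7, -1.2]
opening: 11.4
```

>>> {"op": "jog_arm", "data": {"targets": "-0.8 -5.5 0 0 0 -1 1; -1.6 -11 0 0 0 -2 1; -2.4 -16 0 0 0 -2 1; -2.6 -17.8 -2 0 0 -2 1; -2.6 -17.8 -8 0 0 -2 1; -2.6 -17.8 -13 0 0 -2 1; -2.6 -17.8 -17 0 0 -2 1; -2.6 -17.8 -19 0 0 -2 1; -2.6 -17.8 -20 0 0 -2 1; -2.6 -17.8 -20 0 0 -2 1"}}

```text
clock: 14.0
eef_pos: [471.9, -316.6, 86.7]
tool_rot: [-3.14, -0.002, 1.213]
force: [-0.1, -0.3, -2.8]
opening: 11.4
```

```bash
python3 - <<'E'
from h import *
print(ctrl.get_obs()["eef_pos"])
b=cam("scene")[0][200:350,130:300]; a=cam("top")[0][220:340,360:560]
cv2.imwrite("pics/crop4.png",cv2.hconcat([cv2.resize(b,(400,350),interpolation=2),cv2.resize(a,(400,350),interpolation=2)]))
E
```

```text
[ 471.91847151 -316.59947413   86.69290399]
```

View pics/crop4.png

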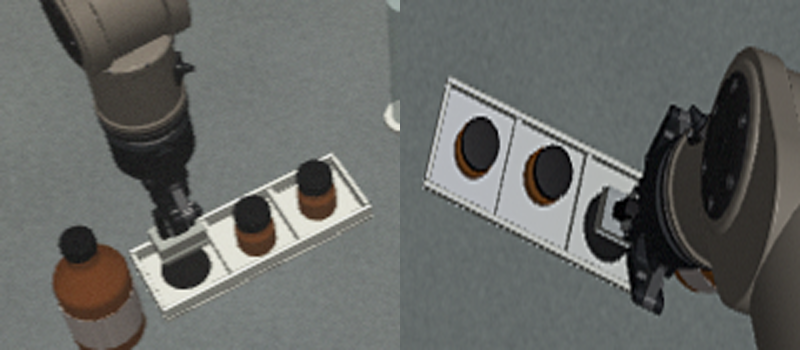

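The carrier hangs upright and aligned over the bay at (185,245) in the scene crop, with bottle and jars clear. I lower it.

>>> {"op": "jog_arm", "data": {"targets": "0 0 -1.5 0 0 0 1; 0 0 -3 0 0 0 1; 0 0 -4 0 0 0 1; 0 0 -4.4 0 0 0 1; 0 0 -4.5 0 0 0 1; 0 0 -4.6 0 0 0 1; 0 0 -4.7 0 0 0 1; 0 0 -4.75 0 0 0 1; 0 0 -4.75 0 0 0 1; 0 0 -4.75 0 0 0 1"}}

```text
clock: 15.35
eef_pos: [472.9, -317.5, 40.8]
tool_rot: [3.14, -0.001, 1.213]
force: [1.2, 0.6, -2.7]
opening: 11.2
```

>>> {"op": "jog_arm", "data": {"targets": "0 0 -0.05 0 0 0 1; 0 0 -0.1 0 0 0 1; 0 0 -0.15 0 0 0 1; 0 0 -0.2 0 0 0 1; 0 0 -0.25 0 0 0 1; 0 0 -0.25 0 0 0 1; 0 0 -0.25 0 0 0 1; 0 0 -0.25 0 0 0 1; 0 0 -0.25 0 0 0 1; 0 0 -0.25 0 0 0 1"}}

```text
clock: 16.6
eef_pos: [472.9, -317.5, 38.9]
tool_rot: [3.14, -0.001, 1.212]
force: [-2.2, 0.6, 5.6]
opening: 11.4
```

Contact came exactly at the predicted height. I release and rise.

>>> {"op": "jog_arm", "data": {"targets": "0 0 0 0 0 0 0.4; 0 0 0 0 0 0 0; 0 0 0 0 0 0 0; 0 0 0 0 0 0 0; 0 0 1 0 0 0 0; 0 0 4 0 0 0 0; 0 0 9 0 0 0 0; 0 0 15 0 0 0 0; 0 0 21 0 0 0 0; 0 0 25 0 0 0 0"}}

```text
clock: 17.85
eef_pos: [473.5, -317.6, 293.0]
tool_rot: [3.136, 0.0, 1.213]
force: [0.5, 0.5, -0.2]
opening: 42.4
```

>>> {"op": "jog_arm", "data": {"targets": "1.4 5.7 0 0 0 4 0; 2.8 11.4 0 0 0 8 0; 4.2 17.1 0 0 0 12 0; 5.6 22.8 0 0 0 16 0; 7 28.5 0 0 0 20 0; 8.4 34.2 0 0 0 24 0; 9.8 40 0 0 0 28 0; 11.2 45.7 -1 0 0 32 0; 11.3 46.2 -6 0 0 32 0; 11.3 46.2 -12 0 0 32 0"}}

```text
clock: 19.1
eef_pos: [587.4, 146.3, 173.5]
tool_rot: [3.132, -0.0, 1.773]
force: [1.0, -0.7, -0.4]
opening: 42.7
```

```bash
python3 - <<'E'
from h import *
print(ctrl.get_obs()["eef_pos"],ctrl.get_obs()["tool_rot"])
im,d=cam("scene"); b=im[220:350,140:300]; a=im[110:240,310:440]
cv2.imwrite("pics/crop5.png",cv2.hconcat([cv2.resize(b,(430,350),interpolation=2),cv2.resize(a,(350,350),interpolation=2)]))
E
```

```text
[587.40261263 146.32033821 173.49497567] [ 3.13234017e+00 -4.02117774e-04  1.77326257e+00]
```

View pics/crop5.png

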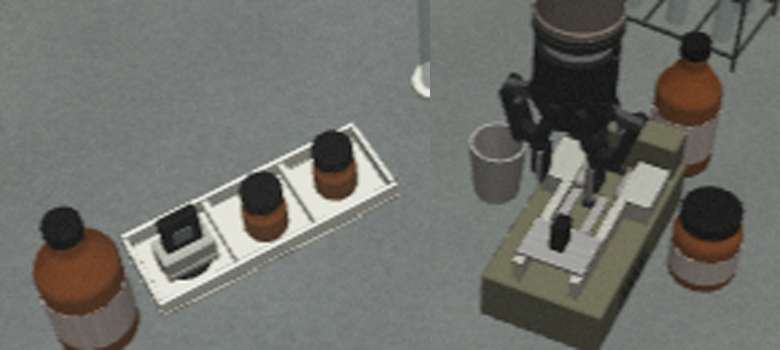

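The carrier stands upright in the bay at (185,240) in the crop, and the keeper is still open with its grip at (560,232). I descend on the keeper grip.

>>> {"op": "jog_arm", "data": {"targets": "-0.1 -0.2 -2 0 0 0 0; -0.1 -0.2 -4 0 0 0 0; -0.1 -0.2 -6 0 0 0 0; -0.1 -0.2 -7.1 0 0 0 0; -0.1 -0.2 -7.1 0 0 0 0; -0.1 -0.2 -7.1 0 0 0 1; -0.1 -0.2 -7.1 0 0 0 1; -0.1 -0.2 -7.1 0 0 0 1; -0.1 -0.2 -7.1 0 0 0 1; -0.1 -0.2 -7.1 0 0 0 1"}}

```text
clock: 20.4
eef_pos: [586.4, 142.5, 95.1]
tool_rot: [3.136, -0.002, 1.771]
force: [14.6, 3.9, -10.1]
opening: 14.8
```

>>> {"op": "jog_arm", "data": {"targets": "0 0 0 0 0 0 1; -0.2 1 0 0 0 0 1; -0.4 2 0 0 0 0 1; -0.6 3 0 0 0 0 1; -0.8 4 0 0 0 0 1; -1 4.9 0 0 0 0 1; -1.15 5.7 0 0 0 0 1; -1.2 5.9 0 0 0 0 1; -1.2 5.9 0 0 0 0 1; -1.2 5.9 0 0 0 0 1"}}

```text
clock: 21.65
eef_pos: [574.8, 202.4, 95.1]
tool_rot: [3.134, -0.002, 1.772]
force: [5.0, -0.4, -7.8]
opening: 15.1
```

>>> {"op": "jog_arm", "data": {"targets": "-0.02 0.1 0 0 0 0 1; -0.04 0.2 0 0 0 0 1; -0.06 0.3 0 0 0 0 1; -0.08 0.4 0 0 0 0 1; -0.08 0.4 0 0 0 0 1; -0.08 0.4 0 0 0 0 1; -0.08 0.4 0 0 0 0 1; -0.08 0.4 0 0 0 0 1; -0.08 0.4 0 0 0 0 1; -0.08 0.4 0 0 0 0 1"}}

```text
clock: 22.9
eef_pos: [574.0, 206.3, 95.1]
tool_rot: [3.134, -0.002, 1.771]
force: [4.5, -2.3, -5.2]
opening: 15.0
```

>>> {"op": "jog_arm", "data": {"targets": "-0.02 0.1 0 0 0 0 1; -0.04 0.2 0 0 0 0 1; -0.06 0.3 0 0 0 0 1; -0.06 0.3 0 0 0 0 1; -0.06 0.3 0 0 0 0 1; -0.06 0.3 0 0 0 0 1; -0.06 0.3 0 0 0 0 1; -0.06 0.3 0 0 0 0 1; -0.06 0.3 0 0 0 0 1; -0.06 0.3 0 0 0 0 1"}}

```text
clock: 24.15
eef_pos: [574.0, 206.3, 95.1]
tool_rot: [3.135, 0.003, 1.769]
force: [3.8, -8.9, -1.5]
opening: 15.1
```

Total travel was 65.1 mm and it is now against the home stop. I release, retreat and check.

>>> {"op": "jog_arm", "data": {"targets": "0 0 0 0 0 0 0.4; 0 0 0 0 0 0 0; 0 0 0 0 0 0 0; 0 0 0 0 0 0 0; 0 0 2 0 0 0 0; 0 0 5 0 0 0 0; 0 0 10 0 0 0 0; 0 0 15 0 0 0 0; 0 0 19 0 0 0 0; 0 0 19 0 0 0 0"}}

```text
clock: 25.4
eef_pos: [575.5, 207.9, 290.5]
tool_rot: [3.127, 0.001, 1.77]
force: [-0.0, -0.7, 0.3]
opening: 42.5
```

>>> {"op": "jog_arm", "data": {"targets": "-1.5 -6 0 0 0 0 0; -3 -12 0 0 0 0 0; -4.5 -18 0 0 0 0 0; -6 -24 0 0 0 0 0; -7 -30 0 0 0 0 0; -7 -30 0 0 0 0 0; -7 -30 0 0 0 0 0; -7 -30 0 0 0 0 0; -7 -30 0 0 0 0 0; -7 -30 0 0 0 0 0"}}

```text
clock: 26.65
eef_pos: [505.7, -91.3, 290.5]
tool_rot: [3.127, 0.001, 1.771]
force: [-0.4, 0.9, 0.7]
opening: 42.8
```

```bash
python3 - <<'E'
from h import *
a,d=cam("top"); b,e=cam("scene"); Z=cloud("top",d)
m=np.zeros((480,640),bool); m[228:268,165:225]=1; m&=(Z[...,2]>122)&(Z[...,2]<135)
print("grip",m.sum(),cv2.minAreaRect(Z[m][:,:2].astype(np.float32)))
W=cloud("scene",e); 
t=np.zeros((480,640),bool); t[285:330,190:230]=1; t&=(W[...,2]>60); print("carrier top",W[t].mean(0),np.nanpercentile(W[t][:,2],98))
cv2.imwrite("pics/fin.png",cv2.hconcat([cv2.resize(b[110:350,130:440],(440,340),interpolation=2),cv2.resize(a[170:330,60:330],(360,340),interpolation=2)]))
E
```

```text
grip 95 ((573.1057739257812, 207.9159698486328), (16.58507537841797, 21.689096450805664), 12.102557182312012)
carrier top [ 476.26197221 -316.89761853   68.56720513] 75.08327829347293
```

View pics/fin.png

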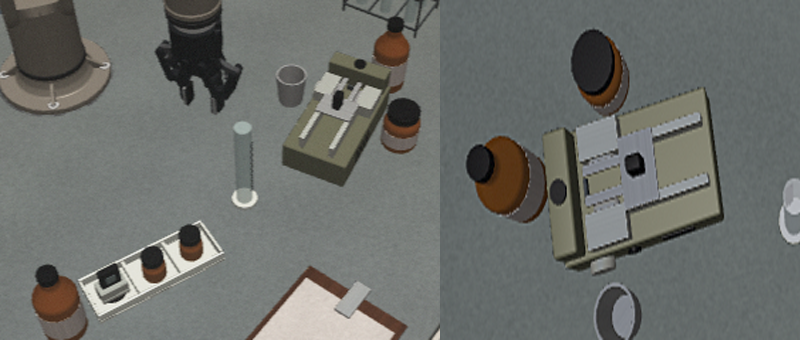

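The picture shows the carrier standing in the bay, the keeper forward over the empty dock, and every bystander upright in its place. The keeper grip is now 56.1 mm from the dock, which is home.

```bash
python3 -c "
from plant import ctrl
print(ctrl.sign_off())"
```

```text
the job is handed in; nothing more can be done
None
```

The job is done and handed in at about 27 s of the 64 s allowed. I slid the keeper open to its end stop, lifted the carrier out over the cylinder and set it in the empty bay. Then I slid the keeper back home.

- **Keeper:** the slide back was 65.1 mm, ending against the home stop with force rising and no motion. The grip then measured 56.1 mm from the dock, against 56 mm for home.
- **Carrier:** it stands upright in the bay, its top at about 73–75 mm, where 73 mm is expected. The floor contact came at the predicted height.
- **Bystanders:** the last picture showed the bottles, jars, beaker and cylinder upright and in place. I judged that by eye and did not re-measure them.
- **Forces:** the readings at the end of each move stayed below about 20 N.
- **Disagreements:**
  - The keeper started about 8 mm open rather than at home, and it is now fully home.
  - The two cameras differed by 2–8 mm, depending on the object: about 3 mm for the pad and 8 mm for bottle_c.
  - On the second keeper grasp the tool settled about 7 mm lower than I intended. By the given heights that is still about 3 mm above the keeper plate.

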